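Check the lamp of a light bench: open the shutter and hold the light meter in the beam

TASK

Check the lamp of the light bench: throw the shutter lever away from you into its open notch (marked with a ring), then draw the light meter out of its holder and pass its blade down through the sample slot in the chamber lid without forcing it, white sensor window towards the lamp. Stop when the black line round the blade is level with the top of the slot plate, and finish while holding the meter still and upright there in the gripper, for the reading. Leave the bottle, the carton and the tube rack where they stand.

Things in the scene. Friction and masses are not known exactly. Their poses are not given: they have to be found in the camera images.
- light_bench: Light bench, fixed: on a base plate 160 x 425 x 12 mm stand in a row along its y axis a black sample chamber (130 x 130 mm, 127 mm high), the grey shutter (128 x 36 mm, 132 mm high, centred at y = +120 mm) and the grey lamp house with fins (120 mm wide, y = +165 to +323 mm, 148 mm high). Origin on the work surface below the slot; z up, +y from slot to lamp, +x away from the robot; yaw up to 0.25 rad.
- slot (a point): Middle of the sample slot, at the top of the aluminium slot plate (76 x 52 mm, 8 mm thick) on the chamber's lid, 135 mm above the work surface. Slot 32 mm long (its x axis) and 10 mm wide (its y axis), mouth bevelled by 3 mm; below it the chamber is hollow, its floor 123 mm below this point. Axes as light_bench: +y towards the lamp.
- shutter (a joint): Angle of the shutter lever, rad, 0 to 1.16 (stops): upright at 0.60, less leans to the robot (closed), more leans away from it (open). Spring detents hold it in two notches: closed at 0.08, marked with a white bar, open at 1.12, marked with a white ring on the far side. It snaps into the open notch once past a hump at 1.02 (3 to 4 N at the knob; elsewhere under 1 N). Starts at 0.27 to 0.6.
- shutter_pivot (a point): Point on the level turning axis (the bench's y axis) of the shutter lever, in the lever's middle plane, 100 mm above the work surface, 120 mm from the slot's middle towards the lamp. Axes as light_bench.
- shutter_knob (a point): Centre of the steel ball knob (22 mm diameter) on the end of the shutter lever, a 7 mm steel rod. At joint value q it lies 105 mm x sin(q - 0.6) along the bench's +x from shutter_pivot and 105 mm x cos(q - 0.6) above it. The steel gate plates below it reach up to 60 mm from the pivot.
- holder: Holder of the light meter, fixed: black foot 100 x 90 x 12 mm and grey upright sleeve 60 x 38 mm, its flat top 112 mm above the work surface, with a well 36 x 14 mm right down the sleeve. Origin on the work surface under the well's middle; x along the well's long side; yaw up to 0.35 rad.
- meter_grip (a point): Centre of the handle of the light meter (loose, about 160 g), a white block 36 (x) x 24 (y) x 75 (z) mm. It stands upright, handle resting on the holder's top. Below the handle a flat aluminium blade 30 (x) x 8 (y) mm reaches 95 mm farther down, its last 6 mm slimmer (24 x 5 mm). z up; sensor window on the +y face, display on the -y face; at the start +y points to the lamp's side within 0.6 rad.
- meter_line (a point): Centre of the blade at the black line that runs round it, 70.5 mm below meter_grip (62 mm above the tip). Axes of the meter.
- meter_window (a point): Centre of the white round sensor window (12 mm) on the blade's +y face, 120.5 mm below meter_grip. Axes of the meter.
- meter_tip (a point): Lower end of the meter's blade, 132.5 mm below meter_grip. Axes of the meter.
- reagent_mid (a point): Bystander: brown glass bottle with black cap, 52 mm across, 115 mm high, loose; this point is half-way up.
- carton_mid (a point): Bystander: flat cardboard carton 85 x 135 x 35 mm, loose; point at its centre.
- rack_mid (a point): Bystander: steel wire rack full of test tubes, 79 x 139 mm, 127 mm high, loose; this point is on its middle axis, 60 mm up.

How it is judged:
By the outcome, as a careful person would: the job done as asked, in the order asked, and still so for the second after the job is handed in, while the arm keeps its last pose, push and grip.
It also fails if it takes over 56 s, if anything falls off the work surface, if the arm or the gripper's body presses on something with over 40 N, if the wrist force passes 120 N, or if a joint passes its speed limit or range.

ROBOT

A 6-joint arm with a two-finger parallel gripper is mounted at the origin on the work surface. World frame = base frame: x ahead of the robot, y to its left, z up, the work surface at z = 0. Lengths are in m, angles in rad, forces in N, time in s.
With the tool pointing down it reaches from about 0.225 to 0.875 m from the base axis. Payload 3.4 kg.
Tool frame: the origin (TCP) lies where the fingers leave the gripper's body, on its centre line; the fingertips stand 73 mm ahead of it and the grasp point (between the pads) lies 54 mm ahead of it (manip.grip_point_offset is the distance from the TCP to the grasp point, in m); z points along the fingers, y is the line along which they close (so a half turn about z gives the same grasp; the last joint's range is limited). The gripper opens to 85 mm and grips with 20 to 120 N. Pads are 22 mm wide; open, the fingers measure 114 mm over their backs; the gripper's body (76 mm by 85 mm) begins 54 mm behind the grasp point. The pads swing forward as they close: fully open they stand 13 mm farther back than shut.
Start: joints at [-1.229, 0.276, 1.505, -0, 1.361, -0.121], TCP at [0.257, -0.515, 0.304] pointing down, gripper open.
Joint ranges: [-2.89, 2.89], [-0.75, 2.08], [0.22, 2.7], [-1.18, 4.32], [0.11, 2.71], [-2.7, 2.7]. Speed limits (rad/s): [2.57, 2.57, 3.14, 3.14, 3.14, 3.14].

INTERFACE

Orientations are given as a unit quaternion [w, x, y, z].
In Python, from rig import sensors, cams, manip, spotter gives the robot as it stands.
- The arm moves only by the tool drive_tool, never from a script. Its argument "targets" is a list of rows, each a list of 4 numbers: the shift along the world's x, y, z in m, then the turn about the world's z in degrees. In form: [[dx, dy, dz, spin], ...]. A call has exactly 5 rows; each row shifts and turns the commanded pose from where the row before left it; what a row does not reach is not made up. A row lasts 1/8 s, in which the tool goes at most 62.5 mm and 10.7 degrees, less where a joint would pass 70% of its speed; a pose out of reach is approached as far as the arm can. A call is refused whole if a number of a shift passes 0.0625 or a number of a turn 10.7, either way. A call with a gripper value outside its range is refused whole. "jaw" is the finger opening in m, from 0 to 0.0854, set as the call begins (left out, the last holds). The fingers move at their own pace and stop on an object; "force" is the grip in N (left out, the last holds). Time passes only in rows, so rows that do not move let the fingers close, or fill a call up. It gives the time, the measured TCP pose, the force and the opening at its end, in the units of the state.
- sensors.get_state(): the state, without advancing time (a new reading comes with each control period).
- cams.get_image(name): name is "scene" or "top" or "wrist"; returns a dict with "color" (384x512x3 uint8, red, green, blue), "intrinsics" (3x3 intrinsics, pixels), "R" (3x3) and "t" (3): a world point X has camera coordinates R X + t. Camera axes: x right, y down, z forward; pixel columns grow to the right and rows downward; lengths in m; the calibration is good to about 2 mm. A picture is of the moment at which its call begins. There is no depth.
- manip.sign_off(): hands the job in, once; it reports no verdict.
Trained networks look in the newest picture that a camera, given by its name, has taken for a name from the list of things; names that differ only in an ending like _2 or _b are one class to them, and where a whole thing is asked for, a point or a joint stands for the part that bears it (a point fixed in the world has none). Each returns a list of dicts, best first, with "score" (0 to 1); they miss things now and then, are a little off and sometimes report something else, mostly with a low value. They report only what shows in the picture. A call takes as long as a camera call.
- spotter.find_in(query, camera): "point" ([x, y, z] in m, in world coordinates, good to about 4 mm: the middle of the surface that is visible of it).
- spotter.landmark_of(query, camera): "point" ([x, y, z] in m, in world coordinates, good to about 4 mm: a listed point, or the origin of a listed thing).
The state is a dict: "clock": time; "qpos": joint angles; "qd": joint speeds; "effort": joint torques, N m; "position": TCP position; "ee_rot": TCP orientation; "contact_force": force on the tool from outside, world axes, zero at the start; "moment": the same for the moment, N m; "width": finger opening in m.
Only numpy, scipy, OpenCV 4.12 (cv2) and the standard library are available. Lean on these libraries where they do the work, as an engineer would, in place of code of your own. Each camera call takes 0.05 s, during which the arm holds its last target. There are 200 camera calls.

## Working session

There is one attempt and no reset: what is moved stays moved. The work goes in short steps, Python scripts to look and compute and a tool call to move; the robot and the scene stay as the last step left them, time stands still between calls to the robot, and variables do not carry over. Pictures are saved under pics/ and viewed, on a budget of 10 in all, crops included, one or two more only if the job needs it, and the job is handed in when it is done.

Besides the shell and the picture viewer there is one more tool, called after "Request:" in YAML: its name, and indented under it one key for each argument. drive_tool: Moves the arm, as the interface text tells. Its arguments: {"type":"object","properties":{"targets":{"type":"array","items":{"type":"array","items":{"type":"number"}}},"jaw":{"type":"number"},"force":{"type":"number"}},"required":["targets"]}

```bash
mkdir -p pics; cat > h.py <<'E'
import numpy as np, cv2
from rig import sensors, cams, manip, spotter
def best(q,c,k='landmark_of',n=1):
    r=getattr(spotter,k)(q,c); return [(np.round(x['point'],4).tolist(),round(x['score'],2)) for x in r[:n]]
def save(c,name,crop=None,scale=1):
    im=cams.get_image(c); a=im['color'][:,:,::-1]
    if crop: a=a[crop[1]:crop[3],crop[0]:crop[2]]
    cv2.imwrite('pics/'+name,cv2.resize(np.ascontiguousarray(a),None,fx=scale,fy=scale,interpolation=cv2.INTER_CUBIC)); return im
def proj(im,X):
    p=im['R']@np.array(X)+im['t']; p=im['intrinsics']@p; return p[:2]/p[2]
E
python3 - <<'E'
from h import *
for c in ['scene','top']:
    save(c,c+'0.png')
    for q in ['light_bench','slot','shutter_pivot','shutter_knob','holder','meter_grip','meter_line','meter_tip','reagent_mid','carton_mid','rack_mid']:
        print(c,q,best(q,c,n=2))
s=sensors.get_state(); print(s['clock'],s['position'],s['ee_rot'],s['width'])
a=cv2.imread('pics/scene0.png');b=cv2.imread('pics/top0.png');cv2.imwrite('pics/a.png',cv2.resize(np.vstack([a,b]),None,fx=.78,fy=.78))
E
```

```text
scene light_bench [([0.5765, -0.0225, 0.0013], 0.78)]
scene slot [([0.5769, -0.0268, 0.1396], 0.95)]
scene shutter_pivot [([0.562, 0.0936, 0.1014], 0.83), ([0.5473, -0.3243, 0.0038], 0.5)]
scene shutter_knob [([0.5487, -0.327, 0.0798], 0.65), ([0.549, 0.0961, 0.2051], 0.51)]
scene holder []
scene meter_grip [([0.5506, -0.3234, 0.1492], 0.63)]
scene meter_line [([0.5496, -0.3225, 0.0797], 0.92)]
scene meter_tip []
scene reagent_mid [([0.3988, -0.1812, 0.0585], 0.61)]
scene carton_mid [([0.6872, -0.2983, 0.0161], 0.84)]
scene rack_mid [([0.5994, 0.5103, 0.0622], 0.63)]
top light_bench [([0.5828, -0.026, 0.0046], 0.79)]
top slot [([0.5772, -0.0226, 0.1324], 0.69)]
top shutter_pivot [([0.559, 0.0995, 0.0989], 0.58)]
top shutter_knob [([0.5519, 0.0949, 0.2067], 0.36)]
top holder [([0.5503, -0.3195, -0.0011], 0.88)]
top meter_grip [([0.5533, -0.3194, 0.1489], 0.61)]
top meter_line []
top meter_tip []
top reagent_mid [([0.4008, -0.1847, 0.0589], 0.56), ([0.5473, -0.3218, -0.0042], 0.52)]
top carton_mid [([0.6843, -0.301, 0.0191], 0.74)]
top rack_mid [([0.5921, 0.5102, 0.0624], 0.88)]
1.2 [ 0.25669448 -0.51454797  0.30391094] [ 3.40956506e-05  9.73350533e-01  2.29322348e-01 -4.98931958e-06] 0.08547169384578789
```

View pics/a.png

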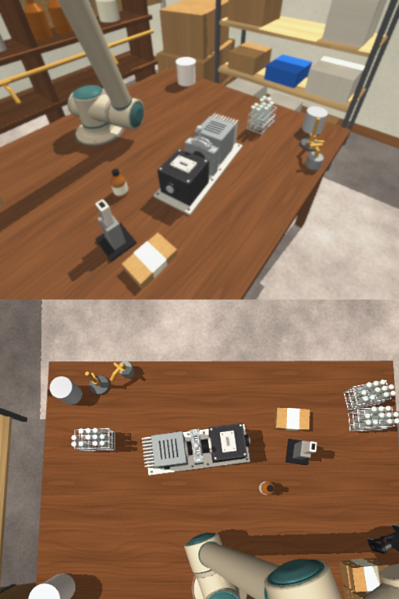

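The top view (lower half) shows the bench at about (145-250, 425-470) with the lamp left, slot plate at (229,441), meter and holder at (303,450), bottle at (267,488), carton at (293,419). The lever looks nearly upright. I'll enlarge these to get the yaws.

```bash
python3 - <<'E'
from h import *
im=cams.get_image('top')
b=im['color'][:,:,::-1]
a1=cv2.resize(np.ascontiguousarray(b[145:230,235:335]),None,fx=4,fy=4,interpolation=cv2.INTER_CUBIC)
a2=cv2.resize(np.ascontiguousarray(b[145:230,335:435]),None,fx=4,fy=4,interpolation=cv2.INTER_CUBIC)
sc=cams.get_image('scene'); c=sc['color'][:,:,::-1]
a3=cv2.resize(np.ascontiguousarray(c[235:335,100:200]),(340,340),interpolation=cv2.INTER_CUBIC)[:240]
a4=cv2.resize(np.ascontiguousarray(c[130:270,190:330]),(460,460),interpolation=cv2.INTER_CUBIC)[:240]
cv2.imwrite('pics/b.png',np.vstack([np.hstack([a1,a2]),np.hstack([a3,a4])]))
# yaw of meter handle (white) from top: contour min area rect at top face z
hsv=cv2.cvtColor(np.ascontiguousarray(b),cv2.COLOR_BGR2HSV)
np.save('top0.npy',b)
print(proj(im,[.5525,-.321,.187]),proj(im,[.577,-.0245,.135]),proj(im,[.5605,.0965,.1]),im['intrinsics'][0,0],im['t'],np.round(im['R'],3))
E
```

```text
[400.26007773 186.91334283] [292.35688215 180.80920964] [251.5583983  187.81582982] 382.4506750773587 [0.07766618 0.54692355 1.19914325] [[ 0.002 -1.    -0.013]
 [-0.994 -0.001 -0.105]
 [ 0.105  0.013 -0.994]]
```

View pics/b.png

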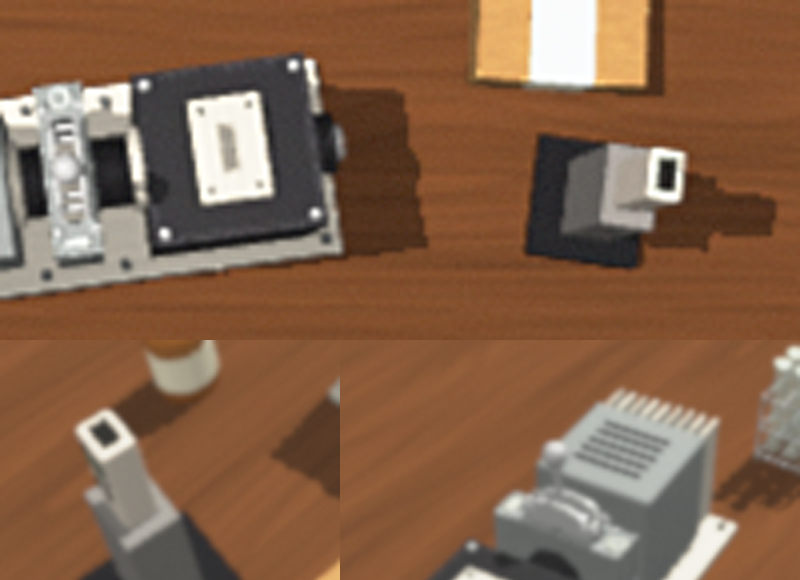

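Views agree: the bench yaw is about +0.137 and the meter yaw about -0.11, with the slot at (230,147) and the handle top at (667,174) in the crop. The lever is near upright (knob at 66,165). I'm moving to the near side of the knob, jaw narrowed to 12 mm so the ball sits against both fingers.

Request:
drive_tool:
  targets:
    - [0.025, 0.057, 0, -1.9]
    - [0.025, 0.057, 0, -1.9]
    - [0.025, 0.057, 0, -1.9]
    - [0.025, 0.057, 0, -1.9]
    - [0.025, 0.057, 0, -1.9]
  jaw: 0.012

```text
clock: 1.92
position: [0.3823, -0.2278, 0.3042]
ee_rot: [0.0, 0.989, 0.147, 0.0]
contact_force: [0.9, 0.7, -0.4]
width: 0.0121
```

Request:
drive_tool:
  targets:
    - [0.025, 0.057, 0, -1.9]
    - [0.025, 0.057, 0, -1.9]
    - [0.025, 0.057, 0, -1.9]
    - [0.025, 0.057, 0, -1.9]
    - [0.0, 0.034, 0, -1.6]

```text
clock: 2.55
position: [0.4831, 0.0351, 0.304]
ee_rot: [-0.0, 0.998, 0.069, 0.001]
contact_force: [-0.1, -1.0, 0.2]
width: 0.012
```

Request:
drive_tool:
  targets:
    - [0, 0, -0.02, 0]
    - [0, 0, -0.02, 0]
    - [0, 0, -0.01, 0]
    - [0, 0, 0, 0]
    - [0, 0, 0, 0]

```text
clock: 3.18
position: [0.4822, 0.0322, 0.2546]
ee_rot: [0.0, 0.998, 0.068, 0.001]
contact_force: [-0.5, -0.1, -0.2]
width: 0.0115
```

```bash
python3 - <<'E'
from h import *
s=sensors.get_state(); print(s['clock'],s['position'],s['ee_rot'],s['width'],s['contact_force'])
for c in ['scene','top','wrist']:
    im=save(c,c+'1.png')
    print(c,[(q,best(q,c)) for q in ['slot','shutter_pivot','shutter_knob']])
    print(proj(im,[.5605,.0965,.1]),proj(im,[.551,.0955,.205]))
w=cv2.imread('pics/wrist1.png');s=cv2.imread('pics/scene1.png')
cv2.imwrite('pics/c.png',np.hstack([cv2.resize(w,(400,300)),cv2.resize(s[120:270,190:390],(400,300))]))
E
```

```text
3.175 [0.48220289 0.03222161 0.25461834] [1.49400450e-04 9.97688922e-01 6.79435223e-02 6.85155985e-04] 0.011516176193984394 [-0.47563341 -0.12221311 -0.16921494]
scene [('slot', [([0.5797, -0.0235, 0.1362], 0.66)]), ('shutter_pivot', [([0.5602, 0.094, 0.1006], 0.93)]), ('shutter_knob', [([0.5482, 0.096, 0.2058], 0.5)])]
[258.59871088 193.89025739] [255.38350964 164.35231339]
top [('slot', [([0.5768, -0.0211, 0.1336], 0.67)]), ('shutter_pivot', [([0.5609, 0.0959, 0.1012], 0.78)]), ('shutter_knob', [([0.5849, -0.0248, 0.0015], 0.44)])]
[251.5583983  187.81582982] [250.80252534 186.55958504]
wrist [('slot', [([0.5789, -0.0205, 0.1364], 0.84)]), ('shutter_pivot', [([0.5589, 0.0953, 0.0986], 0.59)]), ('shutter_knob', [([0.5531, 0.0939, 0.2071], 0.71)])]
[171.94105124  78.20890704] [101.69073807  86.27425324]
```

View pics/c.png

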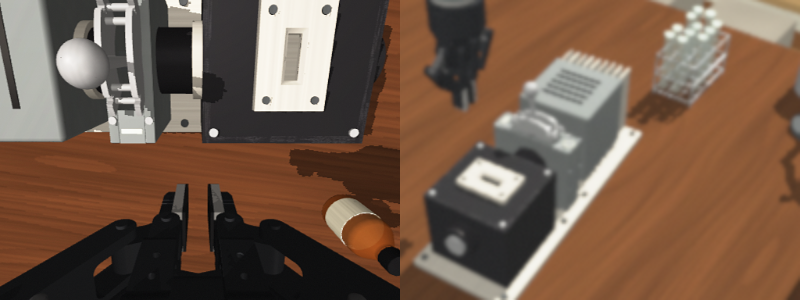

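Wrist view: the ball is at (82,63), slot at (292,55), and the fingers at (195,210) still need about 54 mm in +y. Then I'll push along the bench's +x.

Request:
drive_tool:
  targets:
    - [0, 0.03, 0, 0]
    - [0, 0.0235, 0, 0]
    - [0, 0, 0, 0]
    - [0.02, 0.0027, 0, 0]
    - [0.015, 0.0021, 0, 0]

```text
clock: 4.4
position: [0.5175, 0.0902, 0.254]
ee_rot: [0.0, 0.998, 0.068, 0.0]
contact_force: [1.0, 0.6, -0.1]
width: 0.0122
```

Request:
drive_tool:
  targets:
    - [0.01, 0.0014, 0, 0]
    - [0.01, 0.0014, 0, 0]
    - [0.01, 0.0014, 0, 0]
    - [0.01, 0.0014, 0, 0]
    - [0.01, 0.0014, 0, 0]

```text
clock: 5.03
position: [0.5672, 0.0978, 0.2538]
ee_rot: [0.0, 0.998, 0.068, -0.0]
contact_force: [-1.4, -0.4, -0.0]
width: 0.0121
```

Request:
drive_tool:
  targets:
    - [0.004, 0.0005, 0, 0]
    - [0.004, 0.0005, 0, 0]
    - [0.004, 0.0006, 0, 0]
    - [0, 0, 0, 0]
    - [0, 0, 0, 0]

```text
clock: 5.65
position: [0.5764, 0.0992, 0.2531]
ee_rot: [0.0, 0.998, 0.068, -0.003]
contact_force: [-5.0, -0.7, -0.6]
width: 0.0119
```

```bash
python3 - <<'E'
from h import *
piv=np.array([.5603,.0955,.1]);ya=.137;bx=np.array([np.cos(ya),np.sin(ya),0])
s=sensors.get_state(); print(s['clock'],s['position'],(s['position']-piv)@bx,s['contact_force'])
ims=[]
for c in ['scene','wrist']:
    im=save(c,c+'2.png'); a=cv2.imread(f'pics/{c}2.png')
    print(c,best('shutter_knob',c,n=2))
    for q in [.8,.9,1.02,1.12]: 
        X=piv+.105*(np.sin(q-.6)*bx+np.cos(q-.6)*np.array([0,0,1])); u=proj(im,X); print(q,np.round(u))
    ims.append(a)
cv2.imwrite('pics/d.png',np.hstack([cv2.resize(ims[1],(400,300)),cv2.resize(ims[0][120:220,190:323],(400,300))]))
E
```

```text
5.65 [0.57638999 0.09919701 0.25312194] 0.016444133692064558 [-5.02140211 -0.65578235 -0.57916351]
scene [([0.5946, 0.1013, 0.1959], 0.48)]
0.8 [264. 168.]
0.9 [268. 170.]
1.02 [271. 173.]
1.12 [274. 175.]
wrist [([0.5984, 0.0981, 0.1998], 0.66)]
0.8 [254. 267.]
0.9 [254. 242.]
1.02 [254. 212.]
1.12 [254. 188.]
```

View pics/d.png

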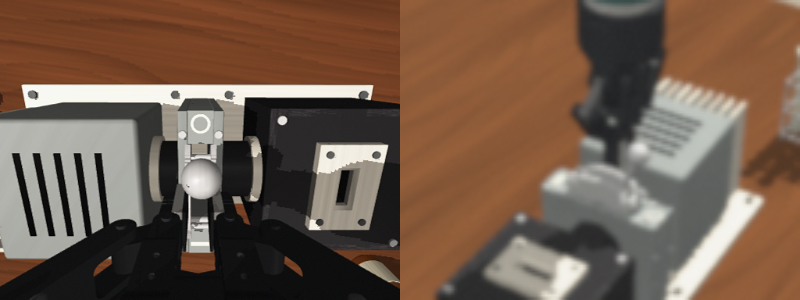

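The ball sits centred between the fingers at (201,178), so q is about 0.96 and it is climbing the hump (5 N). I'll keep pushing.

Request:
drive_tool:
  targets:
    - [0.004, 0.0005, 0, 0]
    - [0.004, 0.0006, 0, 0]
    - [0.003, 0.0004, 0, 0]
    - [0, 0, 0, 0]
    - [0, 0, 0, 0]

```text
clock: 6.48
position: [0.5902, 0.101, 0.2543]
ee_rot: [-0.0, 0.998, 0.068, 0.001]
contact_force: [-0.5, 0.1, 0.5]
width: 0.0121
```

```bash
python3 - <<'E'
from h import *
s=sensors.get_state(); print(s['clock'],s['position'],s['contact_force'])
for c in ['scene','wrist']: 
    save(c,c+'3.png'); print(best('shutter_knob',c,n=2))
E
```

```text
6.475 [0.59017275 0.10096452 0.25433721] [-0.49114798  0.05811061  0.46578205]
[([0.6109, 0.1051, 0.1887], 0.41)]
[([0.6129, 0.101, 0.1897], 0.56)]
```

The force fell to zero and the knob sits at +52 mm, so the lever is in the open notch. I'm retreating and moving to the meter.

Request:
drive_tool:
  targets:
    - [-0.03, -0.004, 0, 0]
    - [-0.03, -0.004, 0.0, 0]
    - [-0.01, -0.003, 0.03, 0]
    - [-0.01, -0.02, 0.036, -2]
    - [0, -0.055, 0, -3]

```text
clock: 7.3
position: [0.5105, 0.0156, 0.3234]
ee_rot: [0.0, 1.0, 0.026, 0.004]
contact_force: [0.4, 0.0, -0.5]
width: 0.0114
```

Request:
drive_tool:
  targets:
    - [0, -0.055, 0, -3]
    - [0, -0.055, 0, -3]
    - [0, -0.055, 0, -3]
    - [0, -0.055, 0, 0]
    - [0, -0.055, 0, 0]
  jaw: 0.075

```text
clock: 7.92
position: [0.5095, -0.2619, 0.3202]
ee_rot: [0.0, 0.999, -0.054, 0.0]
contact_force: [1.4, 1.2, -0.0]
width: 0.0746
```

Request:
drive_tool:
  targets:
    - [-0.01, -0.06, 0, 0]
    - [-0.01, 0, 0, 0]
    - [0, 0, 0, 0]
    - [0, 0, 0, 0]
    - [0, 0, 0, 0]

```text
clock: 8.55
position: [0.4902, -0.3189, 0.3202]
ee_rot: [0.0, 0.999, -0.053, 0.0]
contact_force: [0.6, 0.2, 0.2]
width: 0.075
```

```bash
python3 - <<'E'
from h import *
s=sensors.get_state(); print(s['clock'],s['position'],s['ee_rot'],s['width'],s['contact_force'])
im=save('wrist','wrist4.png')
np.savez('w4.npz',K=im['intrinsics'],R=im['R'],t=im['t'])
for q in ['meter_grip','holder','meter_line']: print(q,best(q,'wrist'),best(q,'top'))
print(best('shutter_knob','top'),best('shutter_knob','scene'))
for z in (.187,.112): print(proj(im,[.5525,-.3215,z]))
E
```

```text
8.55 [ 0.49020999 -0.31885929  0.32024538] [ 6.42602643e-05  9.98593635e-01 -5.30156910e-02  2.89729314e-04] 0.07499873554805597 [0.60413722 0.17605408 0.20839349]
meter_grip [] [([0.5526, -0.321, 0.152], 0.51)]
holder [] [([0.551, -0.3204, -0.0039], 0.8)]
meter_line [] [([0.5942, 0.5085, 0.0632], 0.47)]
[([0.5849, -0.0248, 0.0015], 0.44)] [([0.6109, 0.1051, 0.1887], 0.41)]
[245.33768238 118.01183938]
[247.30035358 113.59865959]
```

View pics/wrist4.png

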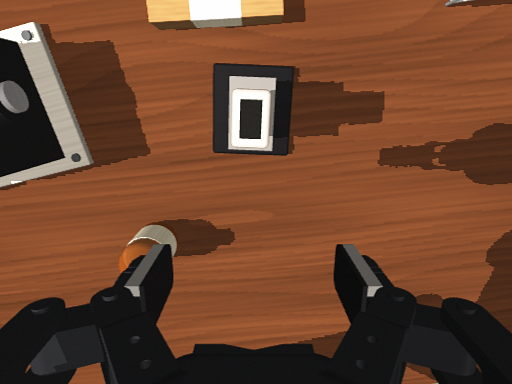

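The handle top is centred at about (251,119), nearly aligned with the tool; foot spans (213-294, 64-156). I'll get exact centre and yaw by back-projection.

```bash
python3 - <<'E'
from h import *
d=np.load('w4.npz');K,R,t=d['K'],d['R'],d['t']
b=cv2.imread('pics/wrist4.png').astype(int)
def back(u,z):
    r=R.T@np.linalg.inv(K)@np.array([u[0],u[1],1.]); c=-R.T@t; return c+r*(z-c[2])/r[2]
def rect(mask,z,name):
    cs,_=cv2.findContours(mask.astype(np.uint8),cv2.RETR_EXTERNAL,cv2.CHAIN_APPROX_NONE)
    c=max(cs,key=cv2.contourArea)+np.array([180,40])
    P=np.array([back(p[0],z)[:2] for p in c]); r=cv2.minAreaRect((P*1000).astype(np.float32)); print(name,r)
    B=cv2.boxPoints(r); print(np.round(B,1).tolist())
sub=b[40:170,180:320]; mn=sub.min(2); mx=sub.max(2)
rect(mn>225,.187,'handle')
rect(mx<60,.012,'foot')
rect((mn<100)&(mx<60)&(np.indices(mn.shape)[0]>50)&(np.indices(mn.shape)[0]<105)&(np.indices(mn.shape)[1]>55)&(np.indices(mn.shape)[1]<88),.187,'black')
rect((mn>120)&(mx-mn<60),.15,'sleeve+handle')
E
```

```text
handle ((551.7703857421875, -324.2018127441406), (22.15488624572754, 34.17154312133789), 82.8333969116211)
[[533.4000244140625, -333.1000061035156], [567.2999877929688, -337.29998779296875], [570.0999755859375, -315.29998779296875], [536.2000122070312, -311.1000061035156]]
foot ((551.8289184570312, -325.1333312988281), (90.07221984863281, 99.4825439453125), 81.35614013671875)
[[495.8999938964844, -362.20001220703125], [594.2000122070312, -377.1000061035156], [607.7999877929688, -288.1000061035156], [509.3999938964844, -273.1000061035156]]
black ((551.411865234375, -324.5697021484375), (13.001729011535645, 23.173171997070312), 83.23460388183594)
[[539.0999755859375, -329.70001220703125], [562.2000122070312, -332.3999938964844], [563.7000122070312, -319.5], [540.7000122070312, -316.70001220703125]]
sleeve+handle ((553.0767211914062, -324.8695068359375), (33.1298828125, 52.046844482421875), 81.63850402832031)
[[524.9000244140625, -337.5], [576.4000244140625, -345.0], [581.2000122070312, -312.29998779296875], [529.7000122070312, -304.70001220703125]]
```

Request:
drive_tool:
  targets:
    - [0.03, -0.003, 0, -2]
    - [0.0316, -0.0026, 0, 0]
    - [0, 0, -0.02, 0]
    - [0, 0, -0.035, 0]
    - [0, 0, -0.035, 0]

```text
clock: 9.62
position: [0.5515, -0.3259, 0.2291]
ee_rot: [0.0, 0.997, -0.071, 0.0]
contact_force: [0.2, 0.3, 0.1]
width: 0.0749
```

Request:
drive_tool:
  targets:
    - [0, 0, -0.015, 0]
    - [0, 0, -0.007, 0]
    - [0, 0, 0, 0]
    - [0, 0, 0, 0]
    - [0, 0, 0, 0]

```text
clock: 10.25
position: [0.5517, -0.326, 0.2091]
ee_rot: [0.001, 0.997, -0.071, 0.001]
contact_force: [-1.2, -0.4, -0.6]
width: 0.0754
```

Request:
drive_tool:
  targets:
    - [0, 0, 0, 0]
    - [0, 0, 0, 0]
    - [0, 0, 0, 0]
    - [0, 0, 0, 0]
    - [0, 0, 0, 0]
  jaw: 0.015
  force: 30

```text
clock: 10.88
position: [0.5514, -0.3255, 0.2081]
ee_rot: [-0.0, 0.997, -0.071, 0.0]
contact_force: [0.6, 1.6, 1.6]
width: 0.0235
```

Request:
drive_tool:
  targets:
    - [0, 0, 0, 0]
    - [0, 0, 0, 0]
    - [0, 0, 0, 0]
    - [0, 0, 0, 0]
    - [0, 0, 0, 0]
  force: 70

```text
clock: 11.5
position: [0.5514, -0.3255, 0.2081]
ee_rot: [-0.0, 0.997, -0.071, 0.0]
contact_force: [0.3, 3.7, 4.9]
width: 0.0234
```

Gripped at 23.4 mm (the 24 mm face). Lifting straight up.

Request:
drive_tool:
  targets:
    - [0, 0, 0.01, 0]
    - [0, 0, 0.02, 0]
    - [0, 0, 0.02, 0]
    - [0, 0, 0.02, 0]
    - [0, 0, 0.02, 0]

```text
clock: 12.12
position: [0.551, -0.3264, 0.2981]
ee_rot: [0.0, 0.997, -0.071, -0.001]
contact_force: [-0.5, -0.0, -0.6]
width: 0.0231
```

Request:
drive_tool:
  targets:
    - [0, 0, 0.02, 0]
    - [0, 0, 0.02, 0]
    - [0, 0, 0.02, 0]
    - [0, 0, 0.01, 0]
    - [0, 0, 0, 0]

```text
clock: 12.75
position: [0.5514, -0.3261, 0.3682]
ee_rot: [0.001, 0.997, -0.071, 0.0]
contact_force: [0.4, 0.4, -2.7]
width: 0.0234
```

Request:
drive_tool:
  targets:
    - [-0.006, 0.03, 0, 3.2]
    - [-0.007, 0.05, 0, 3.2]
    - [-0.007, 0.05, 0, 3.2]
    - [-0.007, 0.05, 0, 3.2]
    - [-0.007, 0.05, 0, 3.2]

```text
clock: 13.38
position: [0.5165, -0.0943, 0.3667]
ee_rot: [-0.0, 0.998, 0.069, -0.001]
contact_force: [0.5, 0.9, -2.0]
width: 0.023
```

Request:
drive_tool:
  targets:
    - [-0.002, 0.04, 0, 0]
    - [0, 0.026, 0, 0]
    - [0, 0, 0, 0]
    - [0, 0, 0, 0]
    - [0, 0, 0, 0]

```text
clock: 14.0
position: [0.5154, -0.0308, 0.3675]
ee_rot: [0.0, 0.998, 0.067, -0.0]
contact_force: [-0.3, 0.4, -2.0]
width: 0.0231
```

```bash
python3 - <<'E'
from h import *
s=sensors.get_state(); print(s['clock'],s['position'],s['ee_rot'],s['contact_force'])
im=save('wrist','wrist5.png'); np.savez('w5.npz',K=im['intrinsics'],R=im['R'],t=im['t'])
for q in ['slot','meter_line','meter_tip','meter_window','meter_grip']: print(q,best(q,'wrist'),end=' ')
save('scene','scene5.png')
for q in ['slot','meter_line','meter_tip','meter_window','meter_grip']: print(q,best(q,'scene'))
save('top','top5.png'); print(best('meter_grip','top'),best('slot','top'))
w=cv2.imread('pics/wrist5.png');c=cv2.imread('pics/scene5.png')
p=proj(cams.get_image('scene'),s['position']-[0,0,.1]).astype(int); print(p)
c=c[max(p[1]-75,0):p[1]+75,p[0]-75:p[0]+75]
cv2.imwrite('pics/e.png',np.hstack([w,cv2.resize(c,(288,384),interpolation=cv2.INTER_CUBIC)] if 0 else [w,cv2.resize(c,(284,384*0+284),interpolation=cv2.INTER_CUBIC) if 0 else cv2.copyMakeBorder(cv2.resize(c,(288,288)),0,96,0,0,cv2.BORDER_CONSTANT)]))
E
```

```text
14.0 [ 0.51537282 -0.0307592   0.3675328 ] [ 2.55078388e-04  9.97719264e-01  6.74988773e-02 -3.28183351e-04] [-0.2593149   0.39838193 -2.01726237]
slot [([0.5804, -0.0177, 0.1356], 0.83)] meter_line [([0.5171, -0.0326, 0.241], 0.75)] meter_tip [([0.5176, -0.0256, 0.1766], 0.56)] meter_window [([0.5165, -0.0239, 0.1881], 0.66)] meter_grip [([0.5138, -0.0329, 0.3105], 0.71)] slot [([0.5766, -0.0233, 0.1354], 0.55)]
meter_line [([0.5135, -0.0323, 0.2393], 0.92)]
meter_tip [([0.5147, -0.0334, 0.1782], 0.87)]
meter_window [([0.5146, -0.0281, 0.1884], 0.61)]
meter_grip [([0.5189, -0.0318, 0.3116], 0.98)]
[] [([0.5794, -0.0226, 0.1348], 0.56)]
[212 162]
```

View pics/e.png

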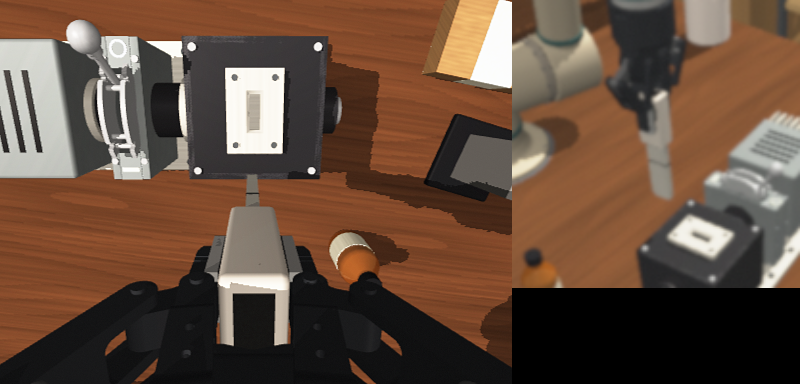

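Wrist view: the lever leans away to the ring at (118,47), so it is open. Slot plate spans (226-283, 68-153), slot at (254,110), and the blade tip just shows at (252,180), hanging straight with the display and window faces right. I'll compute slot and blade in the same frame.

```bash
cat >> h.py <<'E'
def backp(K,R,t,u,z):
    r=R.T@np.linalg.inv(K)@np.array([u[0],u[1],1.]); c=-R.T@t; return c+r*(z-c[2])/r[2]
def wrect(K,R,t,mask,z):
    cs,_=cv2.findContours(mask.astype(np.uint8),cv2.RETR_EXTERNAL,cv2.CHAIN_APPROX_NONE)
    c=max(cs,key=cv2.contourArea)
    P=np.array([backp(K,R,t,p[0],z)[:2] for p in c]); return cv2.minAreaRect((P*1000).astype(np.float32))
E
python3 - <<'E'
from h import *
d=np.load('w5.npz');K,R,t=d['K'],d['R'],d['t']
b=cv2.imread('pics/wrist5.png').astype(int)
mn=b.min(2); yy,xx=np.indices(mn.shape)
win=(xx>205)&(xx<305)&(yy>55)&(yy<165)
print('plate',wrect(K,R,t,(mn>150)&win,.135))
print('lid dots',[np.round(backp(K,R,t,p,.127),4) for p in [(191.5,46.5),(318,46.5),(197.5,170.5),(312,170.5)]])
for z in (.127,.135): print('slotc',backp(K,R,t,(254,110.5),z))
for r in range(174,208,3): print(r,b[r,238:268].sum(1)//3)
print(b[110,240:270].sum(1)//3); print(b[85:136,254].sum(1)//3)
print(-R.T@t)
E
```

```text
plate ((577.3214111328125, -24.682571411132812), (75.68447875976562, 52.88044738769531), 7.717320919036865)
lid dots [array([0.6258, 0.0386, 0.127 ]), array([ 0.641 , -0.0736,  0.127 ]), array([0.5137, 0.0236, 0.127 ]), array([ 0.529 , -0.0892,  0.127 ])]
slotc [ 0.57842981 -0.02429835  0.127     ]
slotc [ 0.57864716 -0.02423408  0.135     ]
174 [62 64 62 60 67 68 67 69 77 82 86 86 77 77 83 79 87 96 85 66 55 56 56 62
 67 67 67 70 70 66]
177 [ 50  49  49  49  49  48  53  63  70  94 112 111 111 111 111 111 110 111
 108  86  62  62  61  57  58  58  53  52  64  62]
180 [ 80  80  81  81  82  83  83  83  94 107 112 111 112 111 111 110 112 111
 113 101  81  82  82  81  82  83  81  81  81  82]
183 [ 89  87  86  87  87  86  88  85  95 106 111 109 110 110 109 110 109 109
 110 102  84  80  80  80  80  81  80  82  83  82]
186 [ 87  87  87  87  87  88  87  86  99 110 108 109 109 109 109 110 109 110
 110 105  93  88  86  87  86  86  86  86  87  85]
189 [ 77  76  76  75  75  74  76  74  93 112 110 108 109 109 109 109 110 110
 110 109  97  86  88  88  87  87  88  88  89  88]
192 [81 80 81 80 79 79 7
[... 376 characters left out ...]
110 110 109 110 109 109 111
 110 111 107  94  81  82  81  79  82  80  80  80]
204 [ 79  80  80  78  78  78  76  90 105 109 110 110 101  90  90  89  88  88
  88  89  88  85  78  80  79  79  79  79  79  80]
207 [122 123 123 122 122 123 121 121 121 121 120 120 120 119 119 119 119 119
 118 118 118 118 117 117 116 116 115 116 116 114]
[248 248 250 250 250 244 214 180 176 171 173 172 172 172 173 173 173 173
 171 179 225 243 240 246 249 248 248 248 246 246]
[248 248 248 248 249 232 219 223 229 181 176 170 166 168 170 172 169 174
 174 169 168 168 168 169 169 173 171 171 170 171 171 175 168 166 168 169
 167 165 169 169 171 169 165 169 148 231 237 230 243 247 247]
[ 0.58689835 -0.02179392  0.43870937]
```

```bash
python3 - <<'E'
from h import *
d=np.load('w5.npz');K,R,t=d['K'],d['R'],d['t']
ya=.1347; ex=np.array([np.cos(ya),np.sin(ya)]);ey=np.array([-np.sin(ya),np.cos(ya)])
sl=np.array([.5773,-.0247]); tcp=np.array([.51537,-.03076])
for u,z in [((252.1,192),.239),((252.2,201),.245),((252.1,186),.225),((251.9,180),.200),((251.7,177),.187)]:
    p=backp(K,R,t,u,z)[:2]; print(z,'lat rel tcp',(p-tcp)@ey*1e3,'fwd rel tcp',(p-tcp)@ex*1e3)
print('slot rel tcp',(sl-tcp)@ex*1e3,(sl-tcp)@ey*1e3)
s=sensors.get_state();w,x,y,z=s['ee_rot'];print('tool yaw',np.degrees(2*np.arctan2(y,x)))
E
```

```text
0.239 lat rel tcp -0.3848747284857278 fwd rel tcp 15.28913654829481
0.245 lat rel tcp -0.4527711431539868 fwd rel tcp 11.052966704708453
0.225 lat rel tcp -0.36546127561686426 fwd rel tcp 15.618688428266704
0.2 lat rel tcp -0.17490369962160554 fwd rel tcp 13.776335370118273
0.187 lat rel tcp 0.013477615520256905 fwd rel tcp 13.091775578976502
slot rel tcp 62.18283302276368 -2.3116611479832705
tool yaw 7.82407470254029
```

Blade is centred on the tool to within 0.4 mm; slot is +62.2 / -2.3 mm from TCP in bench axes. I'm moving above it and then descending gently.

Request:
drive_tool:
  targets:
    - [0.025, 0.0025, 0, 0]
    - [0.025, 0.0025, 0, 0]
    - [0.0119, 0.0013, 0, 0]
    - [0, 0, -0.015, 0]
    - [0, 0, -0.015, 0]

```text
clock: 15.42
position: [0.5761, -0.0234, 0.3365]
ee_rot: [-0.0, 0.998, 0.068, -0.001]
contact_force: [-0.3, -0.5, -2.0]
width: 0.0236
```

Request:
drive_tool:
  targets:
    - [0, 0, -0.005, 0]
    - [0, 0, -0.004, 0]
    - [0, 0, -0.003, 0]
    - [0, 0, 0, 0]
    - [0, 0, 0, 0]

```text
clock: 16.05
position: [0.5773, -0.0235, 0.3263]
ee_rot: [0.0, 0.998, 0.068, 0.0]
contact_force: [0.2, -0.1, -2.1]
width: 0.0234
```

```bash
python3 - <<'E'
from h import *
s=sensors.get_state(); print(s['clock'],s['position'],s['contact_force'],s['moment'])
ims=[]
for c,h in (('scene',60),('top',60),('wrist',0)):
    im=save(c,c+'6.png'); a=cv2.imread(f'pics/{c}6.png')
    print(c,[(q,best(q,c)) for q in ['slot','meter_tip','meter_line','meter_grip']])
    p=proj(im,[.577,-.0245,.15]).astype(int); print(p)
    if h: a=a[p[1]-50:p[1]+50,p[0]-50:p[0]+50]; ims.append(cv2.resize(a,(400,400),interpolation=cv2.INTER_CUBIC))
cv2.imwrite('pics/f.png',np.hstack(ims))
E
```

```text
16.05 [ 0.57734356 -0.02348592  0.32628428] [ 0.22169193 -0.09797884 -2.07799163] [ 0.01513223 -0.06813591  0.02027677]
scene [('slot', [([0.5788, -0.0243, 0.1386], 0.64)]), ('meter_tip', [([0.5775, -0.0253, 0.1337], 0.78)]), ('meter_line', [([0.5766, -0.0265, 0.1961], 0.69)]), ('meter_grip', [([0.6109, 0.1039, 0.1911], 0.75)])]
[234 205]
top [('slot', [([0.5765, -0.0204, 0.1311], 0.93)]), ('meter_tip', [([0.5825, -0.0235, 0.0023], 0.51)]), ('meter_line', [([0.5797, -0.0261, 0.2012], 0.51)]), ('meter_grip', [([0.5752, -0.0168, 0.2639], 0.48)])]
[292 180]
wrist [('slot', [([0.581, -0.0204, 0.1337], 0.79)]), ('meter_tip', [([0.5787, -0.015, 0.1357], 0.76)]), ('meter_line', [([0.5791, -0.0272, 0.196], 0.85)]), ('meter_grip', [])]
[253 194]
```

View pics/f.png

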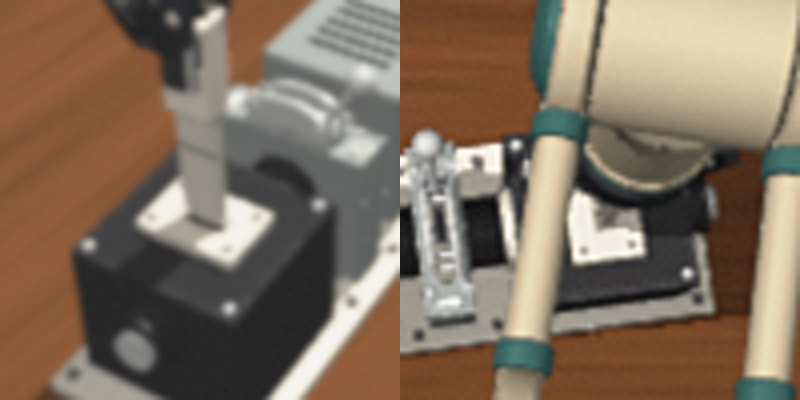

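Scene crop: the blade tip is centred at the slot mouth (207,220) on the plate, and the lever knob leans away. Descending in small steps while watching forces.

Request:
drive_tool:
  targets:
    - [0, 0, -0.002, 0]
    - [0, 0, -0.002, 0]
    - [0, 0, -0.002, 0]
    - [0, 0, -0.002, 0]
    - [0, 0, 0, 0]

```text
clock: 17.42
position: [0.5772, -0.0236, 0.3176]
ee_rot: [0.0, 0.998, 0.068, -0.0]
contact_force: [0.6, -1.0, -2.5]
width: 0.0233
```

Request:
drive_tool:
  targets:
    - [0, 0, -0.002, 0]
    - [0, 0, -0.002, 0]
    - [0, 0, -0.002, 0]
    - [0, 0, -0.002, 0]
    - [0, 0, 0, 0]

```text
clock: 18.05
position: [0.5772, -0.0236, 0.3096]
ee_rot: [0.0, 0.998, 0.068, -0.0]
contact_force: [0.5, -0.7, -2.8]
width: 0.0233
```

Request:
drive_tool:
  targets:
    - [0, -0.0004, -0.002, 0]
    - [0, 0, -0.003, 0]
    - [0, 0, -0.003, 0]
    - [0, 0, -0.003, 0]
    - [0, 0, 0, 0]

```text
clock: 18.68
position: [0.577, -0.0237, 0.2985]
ee_rot: [-0.0, 0.998, 0.068, -0.0]
contact_force: [-0.1, -0.3, -1.4]
width: 0.0234
```

Request:
drive_tool:
  targets:
    - [0, 0, -0.003, 0]
    - [0, 0, -0.003, 0]
    - [0, 0, -0.003, 0]
    - [0, 0, -0.003, 0]
    - [0, 0, 0, 0]

```text
clock: 19.3
position: [0.5771, -0.0238, 0.2866]
ee_rot: [-0.0, 0.998, 0.068, -0.0]
contact_force: [-0.2, -0.4, -1.5]
width: 0.0233
```

Request:
drive_tool:
  targets:
    - [0, 0, -0.004, 0]
    - [0, 0, -0.004, 0]
    - [0, 0, -0.004, 0]
    - [0, 0, -0.004, 0]
    - [0, 0, 0, 0]

```text
clock: 19.92
position: [0.577, -0.0238, 0.2704]
ee_rot: [-0.0, 0.998, 0.068, -0.0]
contact_force: [0.4, 0.3, -1.8]
width: 0.0233
```

```bash
python3 - <<'E'
from h import *
s=sensors.get_state(); print(s['clock'],s['position'],s['contact_force'],s['moment'])
for c in ('scene','wrist'):
    im=save(c,c+'7.png')
    print(c,[(q,best(q,c)) for q in ['slot','meter_line','meter_grip']])
    print(proj(im,[.577,-.0245,.135]),proj(im,[.577,-.0245,.142]))
w=cv2.imread('pics/wrist7.png');c=cv2.imread('pics/scene7.png')
p=[234,208]
cv2.imwrite('pics/g.png',np.hstack([cv2.resize(w[90:290,156:356],(400,400),interpolation=cv2.INTER_CUBIC),cv2.resize(c[p[1]-35:p[1]+15,p[0]-25:p[0]+25],(400,400),interpolation=cv2.INTER_CUBIC)]))
E
```

```text
19.925 [ 0.5770076  -0.02381075  0.2704234 ] [ 0.37042582  0.29964698 -1.79670879] [ 0.02321151 -0.00201262 -0.0021426 ]
scene [('slot', [([0.5773, -0.0246, 0.1361], 0.98)]), ('meter_line', [([0.5752, -0.0207, 0.0011], 0.29)]), ('meter_grip', [([0.5778, -0.0242, 0.2104], 0.54)])]
[235.01203734 209.6226342 ] [234.87411204 207.72190395]
wrist [('slot', [([0.5802, -0.0169, 0.1328], 0.67)]), ('meter_line', []), ('meter_grip', [])]
[252.47900219 211.20862153] [252.47357582 214.68334511]
```

View pics/g.png

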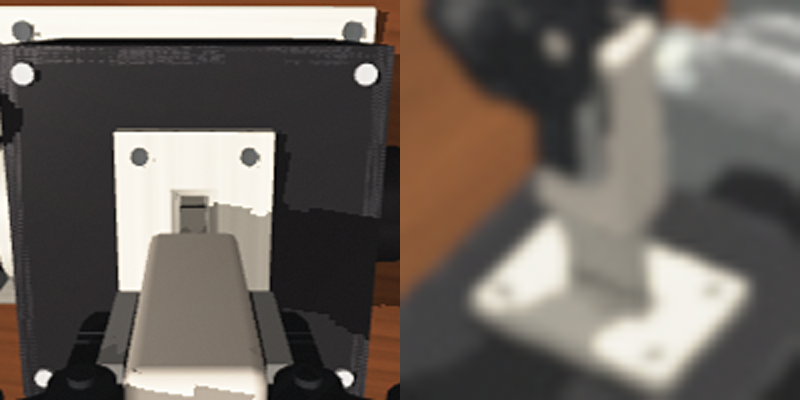

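Blade is inside the slot with no forcing, line still slightly above the plate. By geometry (the meter rested on the holder at 112 mm), the final TCP z is 0.2641, another 6.3 mm down.

Request:
drive_tool:
  targets:
    - [0, 0, -0.002, 0]
    - [0, 0, -0.002, 0]
    - [0, 0, -0.0015, 0]
    - [0, 0, -0.0008, 0]
    - [0, 0, 0, 0]

```text
clock: 20.95
position: [0.5772, -0.0238, 0.2645]
ee_rot: [0.0, 0.998, 0.068, -0.0]
contact_force: [-0.1, -0.1, -2.3]
width: 0.0232
```

Request:
drive_tool:
  targets:
    - [0, 0, 0, 0]
    - [0, 0, 0, 0]
    - [0, 0, 0, 0]
    - [0, 0, 0, 0]
    - [0, 0, 0, 0]

```text
clock: 21.58
position: [0.5772, -0.0238, 0.2647]
ee_rot: [0.0, 0.998, 0.068, 0.0]
contact_force: [-0.3, 0.3, -2.3]
width: 0.0235
```

```bash
python3 - <<'E'
from h import *
s=sensors.get_state(); print(s['clock'],s['position'],s['ee_rot'],s['contact_force'],s['width'])
im=save('wrist','wrist8.png'); sc=save('scene','scene8.png')
ya=.1347; ex=np.array([np.cos(ya),np.sin(ya),0])
for f,z in [(15.2,.135),(15.2,.138),(15.2,.132),(16,.132),(19,.135)]:
    X=np.array([.5773,-.0247,z])+ex*f/1e3; print(f,z,proj(im,X))
old=cv2.imread('pics/wrist7.png').astype(int).sum(2)//3; new=im['color'].astype(int).sum(2)//3
print(old[178:212,252],'\n',new[178:212,252],'\n',new[178:212,249])
print(best('meter_line','scene'),best('meter_line','wrist'),best('shutter_knob','scene'),best('meter_grip','scene'))
a=cv2.resize(cv2.imread('pics/wrist8.png')[160:210,222:282],(480,400),interpolation=cv2.INTER_CUBIC)
c=cv2.resize(cv2.imread('pics/scene8.png')[170:230,212:258],(306,400),interpolation=cv2.INTER_CUBIC)
cv2.imwrite('pics/i.png',np.hstack([a,c]))
E
```

```text
21.575 [ 0.57724055 -0.02384264  0.26465669] [3.89582097e-05 9.97674631e-01 6.81566396e-02 3.81032608e-05] [-0.2886513   0.3472323  -2.32475065] 0.023478393164727822
15.2 0.135 [252.92954476 191.84851654]
15.2 0.138 [252.93292103 193.11741663]
15.2 0.132 [252.92626035 190.61414299]
16 0.132 [252.92753704 189.44873533]
19 0.135 [252.93573459 186.21998208]
[242 242 242 242 242 244 232 211 215 199 111  99 102 104  78  26  99 103
 102 101 102 102 101 102 102 103 102 101 107 112 113 111 111 112] 
 [242 242 242 242 242 242 242 243 239 211 213 223 118 102  78  26 100 103
 101 102 102 102 102 100 103 104  82  81  95 111 112 111 112 111] 
 [243 243 243 243 243 243 243 244 239 205 203 217 107 102  77  25  99 103
 101 103 102 101 101 102 102 102  93  81  96 112 112 113 113 113]
[([0.5748, -0.0233, 0.1369], 0.67)] [([0.5744, -0.0304, 0.137], 0.68)] [([0.6097, 0.1038, 0.193], 0.39)] [([0.5772, -0.0277, 0.2053], 0.74)]
```

View pics/i.png

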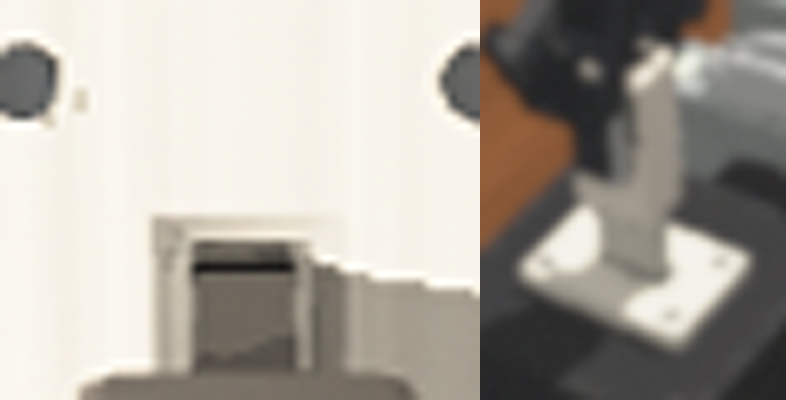

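Wrist crop: the black line is at (243,267), about at the bevel mouth; scene crop agrees, blade upright. Kinematics puts the line 0.5-1 mm high, so I'll trim 0.8 mm and hold.

Request:
drive_tool:
  targets:
    - [0, 0, -0.0008, 0]
    - [0, 0, 0, 0]
    - [0, 0, 0, 0]
    - [0, 0, 0, 0]
    - [0, 0, 0, 0]

```text
clock: 22.5
position: [0.5772, -0.0238, 0.2639]
ee_rot: [0.0, 0.998, 0.068, 0.0]
contact_force: [-0.0, -0.3, -1.1]
width: 0.0234
```

```bash
python3 - <<'E'
from h import *
s=sensors.get_state(); print(s['clock'],s['position'],s['contact_force'],s['width'],abs(s['qd']).max())
for q in ['meter_line','meter_grip','shutter_knob','reagent_mid','carton_mid','rack_mid']: print(q,best(q,'scene'))
print(manip.sign_off())
E
```

```text
22.5 [ 0.5772293  -0.02384135  0.26386534] [-0.03071144 -0.31098234 -1.07751906] 0.023352622112754122 0.0016746876635243227
meter_line [([0.5748, -0.0233, 0.1369], 0.67)]
meter_grip [([0.5772, -0.0277, 0.2053], 0.74)]
shutter_knob [([0.6097, 0.1038, 0.193], 0.39)]
reagent_mid [([0.4003, -0.1804, 0.0564], 0.76)]
carton_mid [([0.6857, -0.3002, 0.0167], 0.58)]
rack_mid [([0.5945, 0.5093, 0.0604], 0.72)]
the job is handed in; nothing more can be done
None
```

I did the job in the order asked and handed it in at 22.5 s of the 56 s allowed; the sign-off reports no verdict.

- **Shutter:** I pushed the lever past the hump. The push force rose to about 5 N and then dropped to zero, and the knob came to rest 52 mm beyond the pivot, which matches the open notch at 1.12 rad.
- **Meter:** I drew it from the holder and turned it about 16° to line up with the bench. The blade went down through the slot with its window side towards the lamp. The wrist force stayed under 3 N throughout, including the meter's weight.
- **Final hold:** The arm was still (0.0017 rad/s at most), with the meter gripped at 23.4 mm and the tool vertical.

**Line height:** by the arm's readings, the black line is within about 0.5 mm of the slot plate's top. Two other checks read higher:
- The networks' last line estimate was about 2 mm high. It came from a picture taken just before the final 0.8 mm trim, and they are only good to about 4 mm.
- My pixel check with the wrist camera was also about 2 mm high, but it is weak in height.

The networks still place the bottle, carton and rack where they started, within their 4 mm accuracy. That check used the same pre-trim picture.

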